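# Shut the stones drawer, then hold the white stick mask face up

### The job

Get the white mask ready for sanding: first slide the open drawer of glass stones fully shut so that no dust falls in, while the mask still stands in its socket. Then take the white mask by its wooden stick, draw it out of the sloping stand, turn it so that it lies level with its face straight up, and hold it still like that with the stick at least 25 cm above the bench; finish while still holding it, without setting it down or resting it on anything. Leave the red mask and the two jars where they are.

Things in the scene. Friction and masses are not known exactly. Their poses are not given: they have to be found in the camera images.
- white_mask: white half-mask on a light square stick, 100 g, leaning 45 deg in a socket. Origin: bare middle of the stick, on its axis: grip here. x along the stick to the mask (at start up and away from the robot), y across the face, z out of the face (at start up and towards the robot). Stick 12 mm wide, x -100 to 115, bare from -50 (socket mouth) to 78. Mask x 85 to 176, y +-75, z -25 to 30
- white_mask_foot (a point): foot end of the white mask's stick, at x = -100 mm in the mask's frame; at the start 50 mm deep in the socket, a loose fit (1.5 mm play): draw it out along the mask's x. The mask's centre of mass is near x = 70 mm
- red_mask: finished red mask with gilt trim on a dark stick, same shape, size and axes as the white one, in the other socket; a bystander to leave alone
- stand: fixed wooden stand: base plate 140 x 280 x 10 mm, on it a 270 mm long block sloping 45 degrees, 88 mm high in all, with two square sockets 180 mm apart (y = -90 and +90 in its frame). Origin: centre of its underside; x is the way the sticks lean (away from the robot), z up. Which mask is in which socket varies
- chest_drawer0 (a joint): top drawer of the little chest, holding glass stones: metres it is pulled out towards the robot side, 0 = fully shut. It slides along the chest's x axis with slight friction and stays where it is left
- chest_drawer0_handle (a point): grip point, at the middle of the brass bar handle of the open top drawer; the bar lies along the chest's y axis, 35 mm off the drawer's front, about 30 mm below the chest's top. It moves with the drawer; pushing on it along the chest's x axis shuts the drawer
- chest: fixed chest of two drawers, 220 mm deep (x) x 200 mm wide (y) x 130 mm high. Origin: centre of its underside; its front with the handles faces its -x
- primer_jar: white jar with a dark lid, 64 mm in diameter, 85 mm high, standing; a bystander. Origin: centre of its underside
- blue_jar: blue jar with a white lid, 56 mm in diameter, 75 mm high, standing; a bystander. Origin: centre of its underside

How it is judged:
By the outcome, as a careful person would: the job done as asked, in the order asked, and still so for the second after the job is handed in, while the arm keeps its last pose, push and grip.
It also fails if it takes over 53 s, if anything falls off the work surface, if the arm or the gripper's body presses on something with over 40 N, if the wrist force passes 120 N, or if a joint passes its speed limit or range.

### The arm

A 6-joint arm with a two-finger parallel gripper is mounted at the origin on the work surface. World frame = base frame: x ahead of the robot, y to its left, z up, the work surface at z = 0. Lengths are in m, angles in rad, forces in N, time in s.
With the tool pointing down it reaches from about 0.375 to 0.925 m from the base axis. Payload 5.7 kg.
Tool frame: the origin (TCP) lies midway between the tips of the shut fingers; the grasp point (between the pads) lies 19 mm behind it; z points along the fingers, y is the line along which they close (so a half turn about z gives the same grasp; the last joint's range is limited). The gripper opens to 88 mm and grips with 3 to 60 N. Pads are 20 mm wide; open, the fingers measure 115 mm over their backs; the gripper's body (75 mm by 178 mm) begins 61 mm behind the grasp point.
Start: joints at [-1.344, 0.359, 1.51, -0, 1.272, -0.115], TCP at [0.201, -0.565, 0.223] pointing down, gripper open.
Joint ranges: [-2.97, 2.97], [-1.01, 2.36], [0.21, 2.38], [-0.96, 4.11], [0.2, 2.71], [-2.98, 2.98]. Speed limits (rad/s): [2.39, 2.39, 3.14, 3.14, 3.14, 3.14].

### API

Orientations are given as a unit quaternion [x, y, z, w].
In Python, from bench import move_ptp, servo_line, goto_joints, move_gripper, sleep, inverse_kinematics, capture, PlanningError, close_job, spot_in, silhouettes, current_clock, current_joint_pos, current_qvel, current_joint_torque, current_position, current_orientation, current_force, current_torque, current_finger_gap, current_grip_force gives the robot as it stands. Calls block until the motion is done:
- move_ptp(position, orientation): joint-space move of the TCP to a pose.
- servo_line(position, orientation=None, rate=0.15, contact_N=None): straight line of the TCP; orientation=None keeps the orientation; rate is the mean speed in m/s. With contact_N (N) it stops when the force on the tool has changed by that much, and returns True; else False.
- goto_joints(angles): joint-space move.
- move_gripper(opening): finger opening in m; the grip force is fixed at half the most; returns when the fingers have stopped.
- sleep(seconds).
- inverse_kinematics(position, orientation): joint angles nearest the present ones, or None.
- capture(name): name is "scene" or "top"; returns a dict with "image" (384x512x3 uint8, blue, green, red), "range_z" (384x512 float32, m along the optical axis (not along the pixel's ray), 0 where there is no reading), "intrinsics" (3x3 intrinsics, pixels), "k1" (the pictures are not rectified: a ray, as slopes to the right and down, at radius r is drawn at 1 + k1 r^2 times it, then the intrinsics apply), "R" (3x3) and "t" (3): a world point X has camera coordinates R X + t. Camera axes: x right, y down, z forward; pixel columns grow to the right and rows downward; lengths in m; the calibration is good to about 2 mm. A picture is of the moment at which its call begins.
A pose or a line that the arm cannot do raises PlanningError and nothing moves.
- close_job(): hands the job in; it is judged then, once.
Trained networks look in the newest picture that a camera, given by its name, has taken for a name from the list of things; names that differ only in an ending like _2 or _b are one class to them, and where a whole thing is asked for, a point or a joint stands for the part that bears it (a point fixed in the world has none). Each returns a list of dicts, best first, with "conf" (0 to 1); they miss things now and then, are a little off and sometimes report something else, mostly with a low value. They report only what shows in the picture. A call takes as long as a camera call.
- spot_in(camera, query): "xy" ([column, row] in pixels, amid what is visible of it).
- silhouettes(camera, query): "region" (384x512 bool, what is visible of it) and "xy" ([column, row] in pixels, amid what is visible of it).
Readings, each from a call of its own:
- current_clock(): time.
- current_joint_pos(): joint angles.
- current_qvel(): joint speeds.
- current_joint_torque(): joint torques, N m.
- current_position(): TCP position.
- current_orientation(): TCP orientation.
- current_force(): force on the tool from outside, world axes, zero at the start.
- current_torque(): the same for the moment, N m.
- current_finger_gap(): finger opening in m.
- current_grip_force(): force on a finger pad.
Only numpy, scipy, OpenCV 4.12 (cv2) and the standard library are available. Lean on these libraries where they do the work, as an engineer would, in place of code of your own. Each camera call takes 0.05 s, during which the arm holds its last target. There are 200 camera calls.

## Working session

There is one attempt and no reset: what is moved stays moved. The work goes in short steps, each a Python script; the robot and the scene stay as the last script left them, time stands still between calls to the robot, and variables do not carry over. Pictures are saved under pics/ and viewed, at most 10 in all, crops included, and the job is handed in when it is done.

```bash
mkdir -p pics; ls; cat > h.py <<'E'
import numpy as np, cv2
from bench import *
def world(c,px,z=None):
    """pixels Nx2 (+ depth along axis) -> world points"""
    px=np.asarray(px,float).reshape(-1,2); K=c["intrinsics"]; k=c["k1"]
    d=(px-[K[0,2],K[1,2]])/[K[0,0],K[1,1]]; u=d.copy()
    for _ in range(20): u=d/(1+k*(u**2).sum(1,keepdims=True))
    ray=np.c_[u,np.ones(len(u))]
    if z is None: return ray
    return (ray*np.asarray(z).reshape(-1,1)-c["t"])@c["R"]
def cloud(c,m):
    m=m&(c["range_z"]>0); r,q=np.nonzero(m)
    return world(c,np.c_[q,r],c["range_z"][r,q])
def proj(c,X):
    p=np.atleast_2d(X)@c["R"].T+c["t"]; u=p[:,:2]/p[:,2:]
    u=u*(1+c["k1"]*(u**2).sum(1,keepdims=True)); K=c["intrinsics"]
    return u*[K[0,0],K[1,1]]+[K[0,2],K[1,2]]
E
python3 - <<'E'
from h import *
ims=[]
for n in ("scene","top"):
    c=capture(n); im=c["image"].copy()
    print(n,"cam at",-c["R"].T@c["t"],"valid",(c["range_z"]>0).mean())
    for q in ("white_mask","red_mask","stand","chest","chest_drawer0","chest_drawer0_handle","primer_jar","blue_jar","white_mask_foot"):
        s=silhouettes(n,q); 
        for d in s[:2]:
            P=cloud(c,d["region"]); print(q,round(d["conf"],2),np.round(d["xy"]),d["region"].sum(), np.round(np.median(P,0),3) if len(P) else None, np.round(np.percentile(P,[3,97],axis=0),3).tolist() if len(P) else None)
        for d in spot_in(n,q)[:1]:
            cv2.circle(im,tuple(int(v) for v in d["xy"]),3,(0,0,255),-1); print('   spot',round(d["conf"],2),np.round(d["xy"]))
    cv2.imwrite(f"pics/{n}0.png",im)
print(current_clock(),current_position(),current_orientation())
E
```

```text
pics
scene cam at [1.03030112 0.28504556 0.87346605] valid 0.9961191813151041
white_mask 0.67 [140. 161.] 708 [ 0.645 -0.258  0.196] [[0.515, -0.362, 0.001], [0.682, -0.197, 0.227]]
   spot 0.63 [139. 162.]
red_mask 0.76 [201. 181.] 615 [ 0.633 -0.074  0.199] [[0.515, -0.149, 0.078], [0.671, -0.019, 0.227]]
   spot 0.8 [202. 182.]
stand 0.72 [192. 174.] 2917 [ 0.513 -0.179  0.051] [[0.418, -0.314, 0.0], [0.569, -0.053, 0.088]]
   spot 0.7 [138. 162.]
chest 0.82 [346. 261.] 11325 [0.642 0.324 0.128] [[0.44, 0.226, 0.024], [0.75, 0.411, 0.131]]
   spot 0.72 [350. 261.]
chest_drawer0 0.72 [368. 211.] 2361 [0.455 0.328 0.09 ] [[0.399, 0.245, 0.071], [0.507, 0.409, 0.117]]
   spot 0.71 [366. 212.]
chest_drawer0_handle 0.85 [370. 210.] 2534 [0.455 0.331 0.091] [[0.393, 0.244, 0.0], [0.514, 0.41, 0.117]]
   spot 0.88 [370. 211.]
primer_jar 0.57 [243. 271.] 726 [0.742 0.092 0.081] [[0.708, 0.063, 0.009], [0.761, 0.116, 0.086]]
   spot 0.66 [241. 269.]
blue_jar 0.64 [295. 174.] 453 [0.398 0.094 0.052] [[0.363, 0.067, 0.004], [0.41, 0.116, 0.075]]
blue_jar 0.54 [365. 209.] 2468 [0.455 0.329 0.
[... 1123 characters left out ...]
[386. 147.] 1734 [ 0.643 -0.266  0.197] [[0.534, -0.326, 0.089], [0.676, -0.2, 0.225]]
   spot 0.79 [150. 222.]
primer_jar 0.81 [246. 138.] 517 [0.718 0.087 0.083] [[0.698, 0.06, 0.0], [0.755, 0.12, 0.087]]
   spot 0.92 [246. 138.]
blue_jar 0.77 [242. 264.] 372 [0.379 0.09  0.074] [[0.352, 0.067, -0.001], [0.403, 0.115, 0.077]]
   spot 0.79 [243. 260.]
white_mask_foot 0.86 [386. 149.] 1730 [ 0.643 -0.266  0.197] [[0.534, -0.325, 0.091], [0.676, -0.2, 0.225]]
white_mask_foot 0.42 [151. 224.] 3390 [0.481 0.332 0.087] [[0.398, 0.243, 0.072], [0.542, 0.409, 0.118]]
   spot 0.98 [388. 148.]
1.9 [ 0.20109895 -0.56529663  0.22264143] [ 9.85438544e-01  1.70031981e-01  1.89233476e-05 -2.20218582e-05]
```

```bash
python3 - <<'E'
import cv2
a=cv2.imread("pics/top0.png"); b=cv2.imread("pics/scene0.png")
cv2.imwrite("pics/top_v.png",cv2.resize(a,(800,600),interpolation=cv2.INTER_CUBIC)); cv2.imwrite("pics/scene_v.png",cv2.resize(b,(800,600),interpolation=cv2.INTER_CUBIC))
E
```

```text
(no output)
```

View pics/top_v.png

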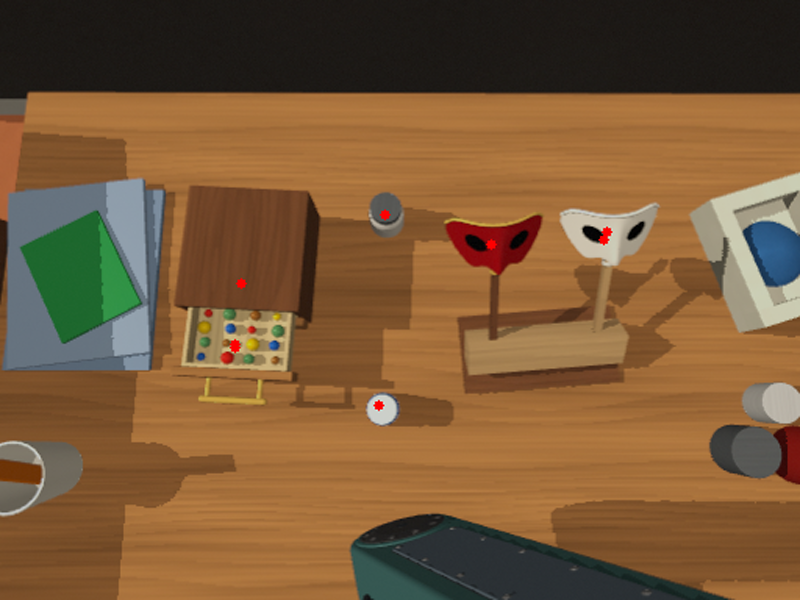

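View pics/scene_v.png

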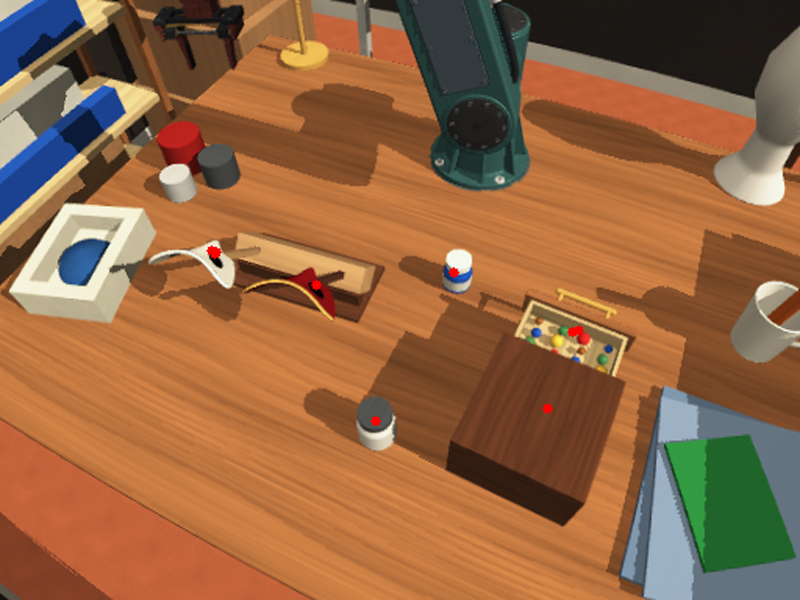

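Top view (800-px scale): white mask is in the right socket at (607,235), with its stick running to (597,330). The red mask is at (490,243), the drawer is open with its handle bar at (232,400), and the jars are at (385,212) and (382,408). The scene view agrees: nothing blocks the handle or the stick. Next I fit the poses.

```bash
cat > meas.py <<'E'
from h import *
def full(c):
    r,q=np.mgrid[0:384,0:512]; z=c["range_z"]
    P=world(c,np.c_[q.ravel(),r.ravel()],z.ravel()); P[z.ravel()==0]=np.nan
    return P, c["image"].reshape(-1,3).astype(int)
def inb(P,lo,hi): return ((P>lo)&(P<hi)).all(1)
def line(P):
    m=P.mean(0); return m,np.linalg.svd(P-m,full_matrices=False)[2][0]
E
python3 - <<'E'
from meas import *
for n in ("scene","top"):
    c=capture(n); P,I=full(c); print("==",n)
    m=inb(P,[.5,.2,.12],[.8,.45,.14]); T=P[m]
    print("chest top z",np.median(T[:,2]), cv2.minAreaRect((T[:,:2]*1000).astype(np.float32)))
    b,g,r=I.T
    brass=(r>1.8*b)&(r>140)&(g>100)
    m=inb(P,[.3,.2,.085],[.40,.45,.14]); H=P[m]; print("front pts",len(H),np.round(np.c_[H,I[m][:,::-1]][::max(1,len(H)//14)],3).tolist())
    # sticks
    for nm,y0,y1 in(("white",-.36,-.19),("red",-.18,-.02)):
        m=inb(P,[.48,y0,.09],[.62,y1,.17]); S=P[m]
        # keep points close to 45deg line thin
        for k in range(6):
            o,d=line(S) if k else (np.median(S,0),np.array([.707,0.1,.707])/np.linalg.norm([.707,0.1,.707]))
            D=S-o; dist=np.linalg.norm(D-np.outer(D@d,d),axis=1); S2=S[dist<(.03 if k==0 else .012)]
            if k<5:S=S2
        d=d*np.sign(d[0]); print(nm,len(S),np.round(o,4),np.round(d,4),"yaw",np.degrees(np.arctan2(d[1],d[0])),"elev",np.degrees(np.arcsin(d[2])),"at z=.12",np.round(o+d*(.12-o[2])/d[2],4))
    m=inb(P,[.4,-.36,.08],[.56,-.02,.093]); T=P[m]; print("ridge",len(T),cv2.minAreaRect((T[:,:2]*1000).astype(np.float32)),np.round(line(T[:, :2])[1],4))
    m=inb(P,[.4,-.36,.02],[.56,-.02,.08]); T=P[m]; print("slope",len(T)); 
    A=np.c_[T[:,:2],np.ones(len(T))]; w=np.ones(len(T),bool)
    for _ in range(8):
        s=np.linalg.lstsq(A[w],T[w,2],rcond=None)[0]; w=abs(A@s-T[:,2])<.004
    nn=np.array([-s[0],-s[1],1]);nn/=np.linalg.norm(nn);print(w.sum(),"n",nn,"d",nn@np.median(T[w],0),"yaw",np.degrees(np.arctan2(nn[1],nn[0])))
E
```

```text
== scene
chest top z 0.12894026305815753 ((644.6101684570312, 318.9682922363281), (200.48709106445312, 208.2392578125), 87.05249786376953)
front pts 81 [[0.393, 0.278, 0.098, 190.0, 124.0, 61.0], [0.396, 0.284, 0.1, 241.0, 194.0, 87.0], [0.396, 0.282, 0.095, 224.0, 166.0, 74.0], [0.392, 0.295, 0.097, 232.0, 173.0, 79.0], [0.399, 0.29, 0.099, 237.0, 186.0, 83.0], [0.393, 0.303, 0.099, 227.0, 167.0, 77.0], [0.394, 0.309, 0.098, 238.0, 196.0, 88.0], [0.396, 0.31, 0.097, 240.0, 189.0, 85.0], [0.4, 0.301, 0.091, 163.0, 104.0, 51.0], [0.397, 0.323, 0.101, 238.0, 189.0, 85.0], [0.397, 0.327, 0.098, 240.0, 191.0, 86.0], [0.399, 0.33, 0.098, 237.0, 186.0, 84.0], [0.394, 0.343, 0.099, 202.0, 139.0, 65.0], [0.397, 0.348, 0.101, 222.0, 158.0, 74.0], [0.399, 0.355, 0.098, 240.0, 191.0, 86.0], [0.398, 0.368, 0.1, 231.0, 174.0, 79.0], [0.4, 0.382, 0.101, 235.0, 183.0, 84.0]]
white 87 [ 0.5671 -0.2707  0.1189] [0.7196 0.0435 0.6931] yaw 3.45955385556277 elev 43.873335041923845 at z=.12 [ 0.5682 -0.2706  0.12  ]
red 66 [ 0.5512 -0.0921  0.1169] [0.7123 0.0573 0.6995] yaw 4.599645641177968 elev 44.386
[... 873 characters left out ...]
, 179.0, 139.0, 58.0], [0.393, 0.313, 0.102, 191.0, 151.0, 64.0], [0.393, 0.289, 0.099, 200.0, 160.0, 70.0], [0.39, 0.317, 0.097, 159.0, 116.0, 52.0], [0.39, 0.288, 0.101, 179.0, 139.0, 58.0]]
white 230 [ 0.5726 -0.2731  0.1279] [0.7256 0.0734 0.6842] yaw 5.779370758336766 elev 43.17023861313092 at z=.12 [ 0.5641 -0.274   0.12  ]
red 194 [ 0.5563 -0.0922  0.1266] [0.7281 0.0718 0.6817] yaw 5.633244214954122 elev 42.977914721529395 at z=.12 [ 0.5492 -0.0929  0.12  ]
ridge 573 ((511.172607421875, -188.32249450683594), (59.195762634277344, 272.0912170410156), 4.70122766494751) [ 0.0918 -0.9958]
slope 2416
625 n [-0.20529888 -0.00694937  0.97867465] d -0.03388398926981845 yaw -178.06127611047384
```

```bash
cat >> meas.py <<'E'
from scipy.spatial.transform import Rotation as Rot
def quat(x,y,z): return Rot.from_matrix(np.c_[x,y,z]).as_quat()
cy=np.radians(-3.0); cx=np.array([np.cos(cy),np.sin(cy),0]); cyv=np.array([-np.sin(cy),np.cos(cy),0])
sy=np.radians(4.6); f=np.array([np.cos(sy),np.sin(sy),0]); my=np.array([-np.sin(sy),np.cos(sy),0]); up=np.array([0,0,1.])
mx=(f+up)/2**.5; mz=(up-f)/2**.5
my=np.cross(mz,mx)
E
python3 - <<'E'
from meas import *
print("my",my)
for n in ("scene","top"):
    c=capture(n); P,I=full(c); P=P[~np.isnan(P[:,0])]
    for nm,y0,y1 in(("white",-.36,-.185),("red",-.17,-.02)):
        m=inb(P,[.48,y0,.14],[.75,y1,.25]); S=P[m]@np.c_[mx,my,mz]
        print(n,nm,"s max",np.round(np.percentile(S[:,0],[90,97,99,100]),4),"y ext",np.round(np.percentile(S[:,1],[0,1,99,100]),4),"ymid",S[:,1].min()/2+S[:,1].max()/2)
        m=inb(P,[.48,y0,.09],[.62,y1,.155]); S=P[m]@np.c_[mx,my,mz]; S=S[abs(S[:,1]-np.median(S[:,1]))<.012]; print("  stick y,z med",np.round(np.median(S,0),4),np.round(np.percentile(S[:,1:],[10,90],axis=0),4).tolist())
    m=inb(P,[.4,-.36,.05],[.56,-.02,.095]); S=P[m]@np.c_[f,-my if my[1]<0 else my,up]
    T=S[S[:,2]>.082]; print("ridge fwd",np.round(np.percentile(T[:,0],[1,5,50,95,99]),4),"z",np.round(np.median(T[:,2]),4),"y",np.round(np.percentile(T[:,1],[1,99]),4))
qd=[quat(np.cross(s*cyv,-up),s*cyv,-up) for s in(1,-1)]
q0=current_joint_pos()
H=np.array([.394,.332,.083])
for q in qd: print("down",[None if (j:=inverse_kinematics(H+cx*a+up*h,q)) is None else np.round(j,2).tolist() for a,h in((-.05,.12),(-.05,0),(.12,0))])
O=None
for s in(1,-1):
    y=s*my; q=quat(np.cross(y,-mz),y,-mz)
    Og=np.array([.555,-.275,.1015]);
    ql=quat(np.cross(y,-up),y,-up)
    for nm,p,qq in(("pre",Og+mz*.1,q),("grasp",Og-mz*.019,q),("out",Og-mz*.019+mx*.09,q),("level",[.48,-.28,.33],ql)):
        j=inverse_kinematics(p,qq); print(s,nm,None if j is None else np.round(j,2).tolist())
E
```

```text
my [-0.08019892  0.99677888  0.        ]
scene white s max [0.6156 0.6175 0.618  0.6206] y ext [-0.3937 -0.3899 -0.2452 -0.2432] ymid -0.3184559357348406
  stick y,z med [ 0.4684 -0.3141 -0.2995] [[-0.3207, -0.306], [-0.3126, -0.2957]]
scene red s max [0.6172 0.6189 0.6195 0.6201] y ext [-0.2152 -0.2092 -0.0733 -0.0719] ymid -0.14359552657802563
  stick y,z med [ 0.4645 -0.1342 -0.2988] [[-0.1424, -0.3064], [-0.1331, -0.2969]]
ridge fwd [0.4708 0.4722 0.4769 0.5151 0.5226] z 0.0843 y [-0.3603 -0.0966]
top white s max [0.6096 0.6152 0.6169 0.6184] y ext [-0.3975 -0.3881 -0.2454 -0.241 ] ymid -0.31929841587644475
  stick y,z med [ 0.4725 -0.3175 -0.2968] [[-0.3242, -0.3036], [-0.3138, -0.2942]]
top red s max [0.6106 0.6161 0.6172 0.6193] y ext [-0.2144 -0.2078 -0.0741 -0.0727] ymid -0.14352839928836564
  stick y,z med [ 0.4729 -0.1366 -0.2968] [[-0.1422, -0.3006], [-0.1319, -0.2944]]
ridge fwd [0.4666 0.4689 0.4741 0.5103 0.5189] z 0.0848 y [-0.3612 -0.0948]
down [[0.63, 0.21, 1.79, -0.0, 1.15, -0.89], [0.63, 0.37, 1.92, -0.0, 0.85, -0.89], [0.45, 0.52, 1.63, -0.0, 0.99, -1.07]]
down [[0.63, 0.21, 1.79, -0.0, 1.15, 2.25], [0.63, 0.37, 1.92, -0.0, 0.85, 2.25], [0.45, 0.52, 1.63, -0.0, 0.99, 2.07]]
1 pre [-1.14, 0.3, 2.16, 1.21, 0.79, 2.55]
1 grasp [-0.94, 0.53, 2.12, 1.56, 0.65, 2.3]
1 out [-0.82, 0.43, 1.98, 1.32, 0.61, 2.71]
1 level [-0.65, 0.21, 1.45, -0.0, 1.48, -2.3]
-1 pre [-1.14, 0.3, 2.16, 1.21, 0.79, -0.6]
-1 grasp [-0.94, 0.53, 2.12, 1.56, 0.65, -0.84]
-1 out [-0.82, 0.43, 1.98, 1.32, 0.61, -0.43]
-1 level [-0.65, 0.21, 1.45, -0.0, 1.48, 0.84]
```

```bash
cat >> meas.py <<'E'
qpush=quat(np.cross(cyv,-up),cyv,-up); H=np.array([.394,.332,.083])
O=mx*.4425-my*.318-mz*.303
qg=quat(np.cross(-my,-mz),-my,-mz); ql=quat(np.cross(-my,-up),-my,-up)
E
python3 - <<'E'
from meas import *
print("O",O)
move_gripper(0.0)
move_ptp(H-cx*.045+up*.12,qpush); print(current_clock())
servo_line(H-cx*.045,rate=.2)
print("free",current_force())
hit=servo_line(H+cx*.13,rate=.06,contact_N=12)
print(hit,current_clock(),current_position(),(current_position()-H)@cx,current_force())
c=capture("top"); cv2.imwrite("pics/push.png",cv2.resize(c["image"][100:320,60:320],(780,660))[:600])
E
```

```text
O [ 0.55095336 -0.27469897  0.0986414 ]
6.6333
free [ 0.57547375 -0.47474565  0.3666835 ]
True 9.3083 [0.47504951 0.32735633 0.08234409] 0.08118146123297688 [-1.2172508   0.04395582  1.59653678]
```

View pics/push.png

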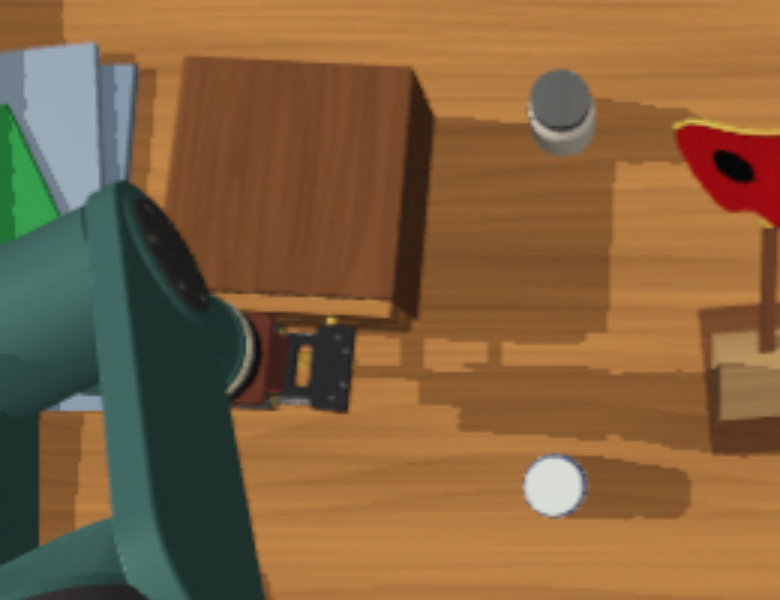

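The drawer looks almost shut: the light drawer front is at about (300,305), tight against the chest. I'll push again slowly to make sure it's against the stop.

```bash
python3 - <<'E'
from meas import *
p=current_position()
hit=servo_line(p+cx*.03,rate=.03,contact_N=15)
print(hit,(current_position()-H)@cx,current_force()); sleep(.3); print((current_position()-H)@cx,current_force(),current_clock())
p=current_position()
servo_line(p-cx*.05,rate=.2); servo_line(p-cx*.05+up*.14,rate=.3)
move_ptp(np.array([.36,-.10,.33]),ql); 
c=capture("top"); P,I=full(c)
m=inb(P,[.4,.22,.06],[.8,.44,.14]); T=P[m]@np.c_[cx,cyv,up]; 
print("ext x",np.round(np.percentile(T[T[:,2]>.122][:,0],[.5,99.5]),4),"front panel/handle",np.round(np.percentile(T[T[:,2]<.122][:,0],[0,2,10,50]),4))
print(current_clock()); cv2.imwrite("pics/shut.png",cv2.resize(c["image"][140:300,90:300],(790,600)))
E
```

```text
True 0.08094533963870715 [ 0.10986105 -0.7046396   1.00575196]
0.08047117360901013 [ 1.09174737 -0.66499408  0.01466801] 10.05
ext x [0.5237 0.7273] front panel/handle [0.4681 0.4693 0.4743 0.5123]
12.875
```

View pics/shut.png

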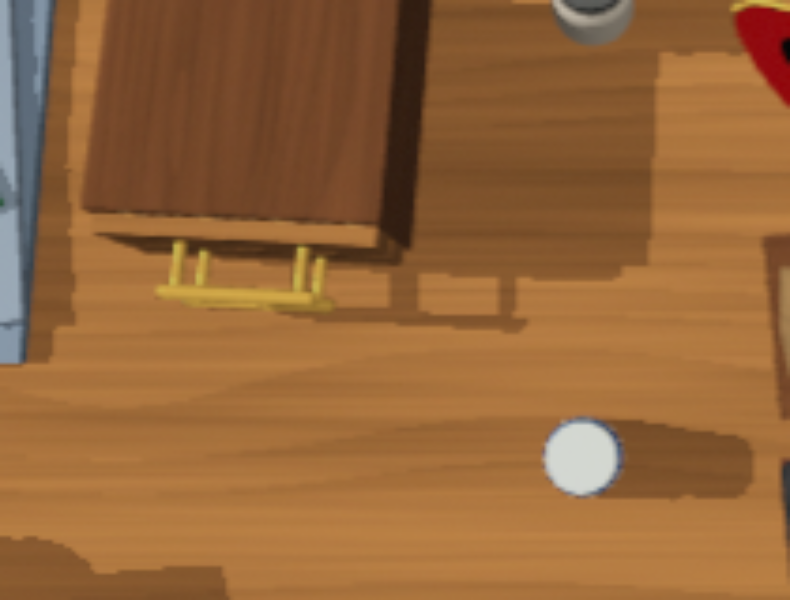

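The drawer front is flush with the panel: the top handle is at (240,295) with the shut lower drawer's handle just below it at (250,303). I'll compare the two handles' x numerically, then check the path to the mask.

```bash
python3 - <<'E'
from meas import *
for n in("top","scene"):
    c=capture(n); P,I=full(c); b,g,r=I.T
    m=inb(P,[.4,.22,.02],[.53,.44,.125])&(r>1.9*b)&(g>90)&(r>150); T=P[m]@np.c_[cx,cyv,up]
    for a,b_ in((.08,.11),(.02,.07)):
        t=T[(T[:,2]>a)&(T[:,2]<b_)]; print(n,a,len(t),np.round(np.percentile(t[:,0],[0,5,20,50]),4) if len(t) else "", np.round(np.median(t,0),3) if len(t) else "")
move_gripper(.06)
pre=O+mz*.09
move_ptp(pre,qg); print(current_clock(),current_position()-pre,np.round(current_joint_pos(),2))
c=capture("top"); cv2.imwrite("pics/pre.png",cv2.resize(c["image"][110:290,300:500],(666,600)))
d=capture("scene"); cv2.imwrite("pics/pre2.png",cv2.resize(d["image"][100:280,60:300],(800,600)))
E
```

```text
top 0.08 241 [0.468  0.469  0.4709 0.4752] [0.475 0.354 0.099]
top 0.02 113 [0.4682 0.4688 0.4703 0.4789] [0.479 0.354 0.046]
scene 0.08 196 [0.4702 0.4723 0.4751 0.478 ] [0.478 0.354 0.098]
scene 0.02 0  
15.475 [0.00034124 0.00028175 0.00037679] [-1.13  0.32  2.17  1.24  0.77 -0.63]
```

View pics/pre2.png

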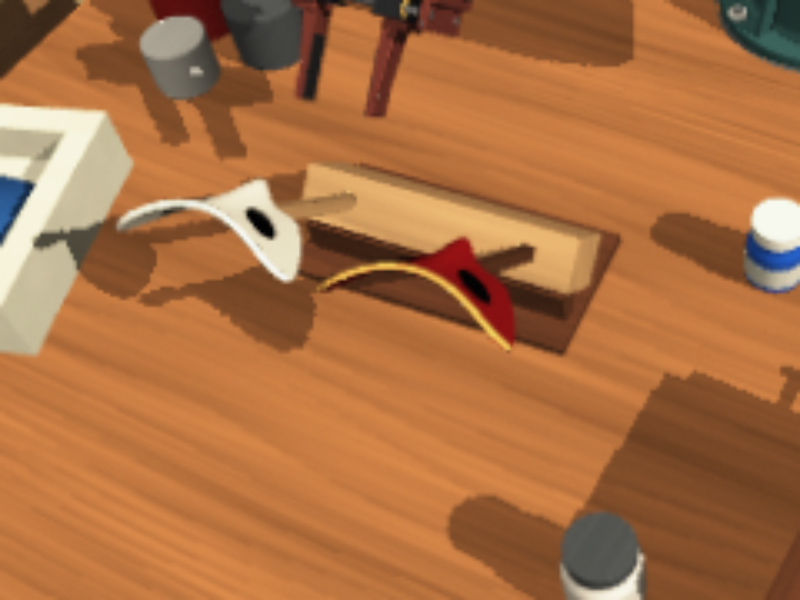

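The two handles line up to under 1 mm, so the drawer is shut. In the scene view the open fingers, at (310,60) and (385,80), are lined up before the white stick (330,205). Now I approach, grip and check.

```bash
python3 - <<'E'
from meas import *
g=O+mx*.008-mz*.019
servo_line(O+mx*.008+mz*.06,rate=.2)
print("hit",servo_line(g,rate=.1,contact_N=8),current_position()-g,current_force())
move_gripper(0.0); sleep(.2)
print("gap",current_finger_gap(),"grip",current_grip_force(),current_force(),current_torque(),current_clock())
c=capture("top"); cv2.imwrite("pics/grip.png",cv2.resize(c["image"][110:290,300:500],(666,600)))
E
```

```text
hit False [-2.60082117e-04 -7.46727725e-05  2.90829396e-04] [-0.19719303 -0.94027195  0.07559937]
gap 0.011655368484164173 grip 29.993839859962463 [ 0.76748409 -1.35572569  0.5328771 ] [-0.27919495  0.36875333 -0.05400807] 17.825
```

View pics/grip.png

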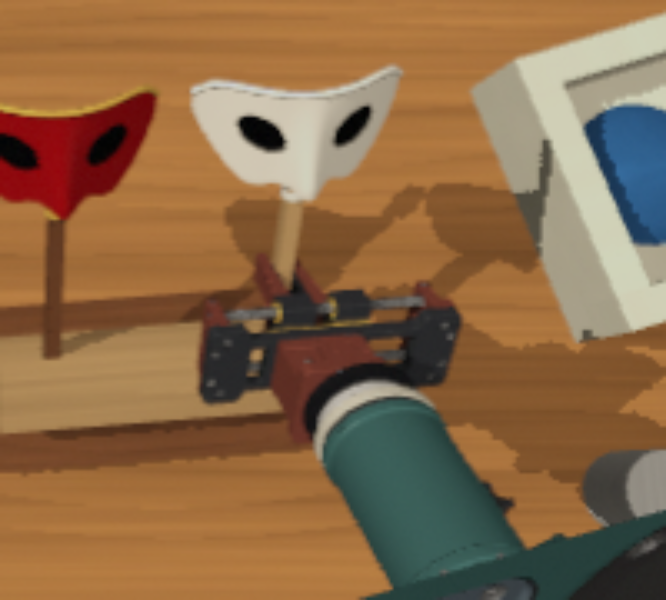

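The pads hold the stick at (285,255), at a gap of 11.7 mm and 30 N, and the mask hasn't moved. Now I draw it out and level it.

```bash
python3 - <<'E'
from meas import *
p=current_position()
print("hit",servo_line(p+mx*.075,rate=.06,contact_N=15),(current_position()-p)@mx,current_force(),current_finger_gap())
E
python3 - <<'E'
from meas import *
p=current_position(); 
try: servo_line([.50,-.30,.30],rate=.15)
except PlanningError as e: print("lift",e)
tgt=[.50,-.30,.36]
try: servo_line(tgt,ql,rate=.04)
except PlanningError as e: print(e); move_ptp(tgt,ql)
sleep(.3); print(current_clock(),current_position(),current_finger_gap(),current_grip_force())
Rm=Rot.from_quat(current_orientation()).as_matrix(); G=current_position()-Rm[:,2]*.019
for n in("top","scene"):
    c=capture(n); P,I=full(c); 
    L=(P-G)@np.c_[f,my,up]; b=I.min(1)
    m=inb(L,[.02,-.1,-.05],[.2,.1,.06]); Q=L[m]
    i=(abs(Q[:,1])<.011)&(Q[:,0]<.068)&(abs(Q[:,2])<.02)&(Q[:,0]>.03)
    if i.sum()>5:
        q=Q[i]; k=np.polyfit(q[:,0],q[:,2],1); print(n,"stick",i.sum(),"pitch deg",np.degrees(np.arctan(k[0])),"z0",k[1],"yaw",np.degrees(np.arctan(np.polyfit(q[:,0],q[:,1],1)[0])))
    M=Q[Q[:,0]>.08]; l=M[M[:,1]<-.04]; r=M[M[:,1]>.04]
    print(n,len(M),"ext",np.round(np.percentile(M,[1,99],axis=0),4).tolist(),"L/R z",np.median(l[:,2]),np.median(r[:,2]),len(l),len(r))
    # brow (top) edge z vs lower edge z near the middle
    cv2.imwrite(f"pics/lev_{n}.png",cv2.resize(c["image"][60:324,(230 if n=='top' else 0):(512 if n=='top' else 352)],(800,600)))
E
```

```text
hit False 0.07448132890093472 [ 0.23853352  0.46944863 -1.51022056] 0.011764528136356929
22.7167 [ 0.49971042 -0.30009164  0.36007457] 0.011722732883963282 29.987783432006836
top stick 116 pitch deg -8.416272656627182 z0 0.012146780545525154 yaw 6.258922232367001
top 2638 ext [[0.0855, -0.0669, -0.0246], [0.1649, 0.0723, 0.0253]] L/R z -0.007316104064286233 -0.008420176455696926 269 694
scene stick 116 pitch deg -2.195774890881237 z0 0.0038496618793975356 yaw -0.9642365085834753
scene 1385 ext [[0.0895, -0.0543, -0.0247], [0.1677, 0.0749, 0.0261]] L/R z -0.004258073146323038 -0.009286623306840103 53 482
```

View pics/lev_scene.png

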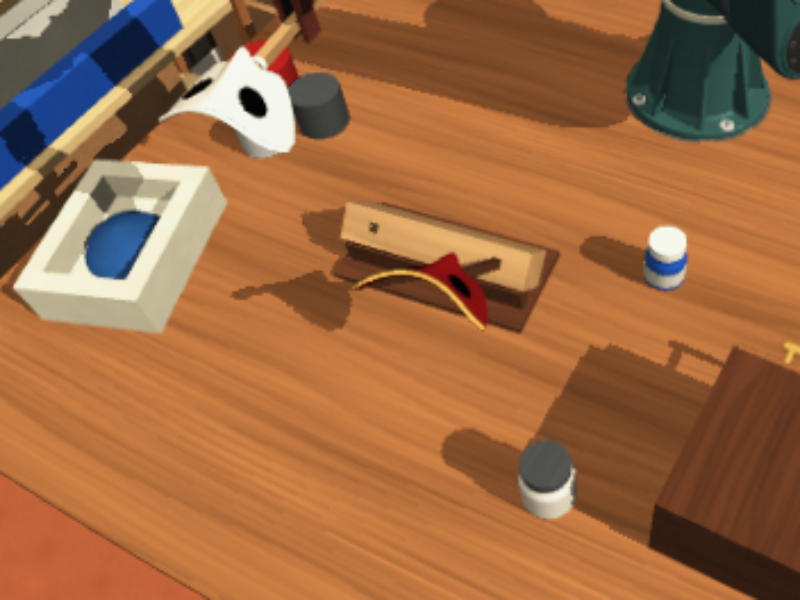

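View pics/lev_top.png

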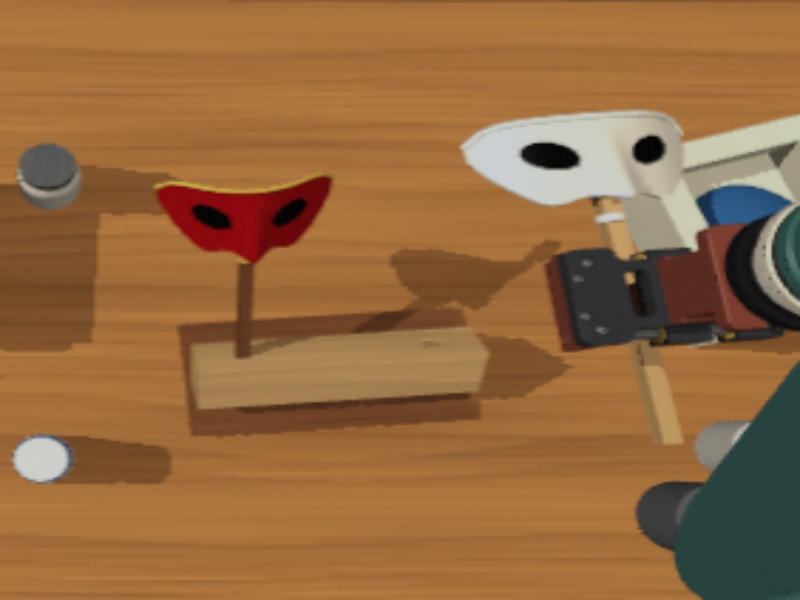

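Scene view: the mask is held level at (240,100), and its socket at (373,228) is empty. Top view: the mask is at (580,155) and the stick's rear end runs from (645,350) to (670,440). The red mask and jars are undisturbed. I'll measure pitch and roll over the whole stick and mask.

```bash
python3 - <<'E'
from meas import *
from scipy.optimize import least_squares
Rm=Rot.from_quat(current_orientation()).as_matrix(); G=current_position()-Rm[:,2]*.019
print("tool tilt deg",np.degrees(np.arccos(-Rm[2,2])),"grip z",G[2])
for n in("top","scene"):
  for rep in range(2):
    c=capture(n); P,I=full(c); L=(P-G)@np.c_[f,my,up]; b,g,r=I.T
    wood=(r>1.12*g)&(g>1.1*b)&(r<2.2*b)&(r>110)
    m=inb(L,[-.115,-.015,-.025],[.065,.015,.025])&wood&((L[:,0]<-.04)|(L[:,0]>.03)); q=L[m]
    re,fr=q[q[:,0]<0],q[q[:,0]>0]
    print(n,"rear",len(re),np.round(np.median(re,0),4) if len(re) else "","top10",np.round(np.percentile(re[:,2],80),4) if len(re) else "","front",len(fr),np.round(np.median(fr,0),4),np.round(np.percentile(fr[:,2],80),4))
    if len(re)>5:
        w=least_squares(lambda k:k[0]+k[1]*q[:,0]-q[:,2],[0,0],loss="soft_l1",f_scale=.002).x; print("  pitch",np.degrees(np.arctan(w[1])),"z0",w[0])
        print("  yaw",np.degrees(np.arctan(np.polyfit(q[:,0],q[:,1],1)[0])))
    M=L[inb(L,[.085,-.08,-.04],[.17,.08,.04])&(I.min(1)>90)]
    A=np.c_[np.ones(len(M)),M[:,0]-.12,M[:,1],M[:,1]**2,(M[:,0]-.12)*M[:,1]**2,abs(M[:,1])]
    s=least_squares(lambda k:A@k-M[:,2],np.zeros(6),loss="soft_l1",f_scale=.002).x
    print("  mask roll deg",np.degrees(np.arctan(s[2])),"slope x",np.degrees(np.arctan(s[1])),len(M))
# red reference, in its own 45deg frame
c=capture("top");P,I=full(c); Or=O+.18*my; L=(P-Or)@np.c_[mx,my,mz]; M=L[inb(L,[.09,-.08,-.04],[.178,.08,.04])]; M[:,0]-=.008
A=np.c_[np.ones(len(M)),M[:,0]-.12,M[:,1],M[:,1]**2,(M[:,0]-.12)*M[:,1]**2,abs(M[:,1])]
s=least_squares(lambda k:A@k-M[:,2],np.zeros(6),loss="soft_l1",f_scale=.002).x
print("red roll",np.degrees(np.arctan(s[2])),"slope x",np.degrees(np.arctan(s[1])),len(M), current_clock())
E
```

```text
tool tilt deg 0.010014489677608644 grip z 0.37909294656764914
top rear 366 [-0.0722  0.0033  0.0091] top10 0.0106 front 97 [0.0561 0.0018 0.0049] 0.0058
  pitch -1.9635366856186989 z0 0.006343468678575053
  yaw -0.22918487096219498
  mask roll deg -0.11883907555705965 slope x -5.827864421325681 2287
top rear 368 [-0.0724  0.0036  0.0094] top10 0.0106 front 96 [0.0559 0.0015 0.0047] 0.0057
  pitch -2.0159160866698156 z0 0.006386110823683013
  yaw -0.20892959091922958
  mask roll deg -0.10179361791975937 slope x -5.794594636883291 2280
scene rear 5 [-0.0489 -0.0014  0.0079] top10 0.0087 front 46 [0.0471 0.0015 0.005 ] 0.0057
  mask roll deg 0.31061262898010894 slope x -6.937094082565015 1207
scene rear 5 [-0.0472 -0.0016  0.0086] top10 0.0091 front 44 [0.0473 0.0018 0.0049] 0.0062
  mask roll deg 0.2671815329078918 slope x -6.763215754868888 1212
red roll -0.15623819985970822 slope x -6.246780456794017 1532 23.0667
```

The stick droops about 2° and roll is near zero. I'll tilt it up 2°, check again and hand in.

```bash
python3 - <<'E'
from meas import *
q=(Rot.from_rotvec(-my*np.radians(1.9))*Rot.from_quat(current_orientation())).as_quat()
move_ptp(current_position(),q); sleep(.8)
Rm=Rot.from_quat(current_orientation()).as_matrix(); G=current_position()-Rm[:,2]*.019
c=capture("top"); P,I=full(c); L=(P-G)@np.c_[f,my,up]; b,g,r=I.T
wood=(r>1.12*g)&(g>1.1*b)&(r<2.2*b)&(r>110)
p=L[inb(L,[-.115,-.015,-.025],[.065,.015,.025])&wood&((L[:,0]<-.04)|(L[:,0]>.03))]
print("pitch",np.degrees(np.arctan(np.polyfit(p[:,0],p[:,2],1)[0])),"stick z",G[2],current_finger_gap(),np.abs(current_qvel()).max(),current_clock())
E
```

```text
pitch -0.03600060210142639 stick z 0.37897651811716593 0.011599066411833203 0.002315031559016066 24.1667
```

```bash
python3 -c "
from bench import *
print(close_job())"
```

```text
the job is handed in; nothing more can be done
None
```

I shut the drawer first, then drew out the white mask; it was held level, face up, with its stick about 38 cm above the bench when I handed the job in at about 24 s; the red mask and jars looked undisturbed.

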